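Hold the supply-box cover ready for its screws

TASK

Pick the metal cover plate off the tray by its bow handle and hold it level, hovering about two centimetres above the open supply box and turned so that its three holes stand right over the three threaded holes: seen from straight above, each threaded hole is wholly visible through its own hole in the plate. The plate must never touch the box, and the other things on the table are left alone. Finish while still gripping the plate there, quite still, so that a colleague can start the screws; do not set it down or let go.

Things in the scene. Friction and masses are not known exactly. Their poses are not given: they have to be found in the camera images.
- cover: The cover: loose bare aluminium plate 154 (x) x 110 (y) x 5 mm, about 0.2 to 0.4 kg, lying in the tray right way up. Origin: centre of its underside; z up, to the handle side. Three through holes of 16 mm: two near its +x end, a single one at its -x end (hole0..2). A dark bow handle stands on it along its x axis (grip). Its mass is practically centred under the handle.
- hole0 (a point): Centre of a hole of the cover, level with the underside, at (x, y) = (58, 38) mm in the cover's frame. Goes over thread0.
- hole1 (a point): Centre of a hole of the cover, level with the underside, at (x, y) = (58, -38) mm in the cover's frame. Goes over thread1.
- hole2 (a point): Centre of a hole of the cover, level with the underside, at (x, y) = (-62, 0) mm in the cover's frame. Goes over thread2.
- grip (a point): Centre of the handle bar, 50 mm above the underside, over the plate's centre; same axes as the cover. The bar is 82 mm long along the cover's x, 14 mm wide (y), 14 mm high (43 to 57 mm above the underside), on two legs of 12 x 14 mm centred 35 mm either side of the centre; 38 mm free height between plate and bar.
- supply_box: White box fixed to the table, open at the top, 166 (x) x 122 (y) x 70 mm high, walls 5 mm. Origin: centre of its underside, on the table top; z up. Three round grey bosses of 22 mm inside rise to the rim, with the threaded holes. Only one way round fits: the cover's x axis along the box's x axis. A hose union sticks out 30 mm from the -x wall. Nothing inside stands above the rim.
- thread0 (a point): Mouth of a threaded hole: dark, 8 mm, in a 15 mm brass insert, at (x, y) = (58, 38) mm in the box's frame, 70 mm above the table, level with the rim.
- thread1 (a point): Mouth of a threaded hole: dark, 8 mm, in a 15 mm brass insert, at (x, y) = (58, -38) mm in the box's frame, 70 mm above the table, level with the rim.
- thread2 (a point): Mouth of a threaded hole: dark, 8 mm, in a 15 mm brass insert, at (x, y) = (-62, 0) mm in the box's frame, 70 mm above the table, level with the rim.
- tray: Dark steel tray, fixed, 250 x 250 mm with a 14 mm high rim, walls and floor 4 mm. Origin: centre of its underside, on the table top. The cover lies on its floor, underside 4 mm above the table.
- bottle: Bystander: little amber bottle, 30 mm diameter, 62 mm tall, standing loose. Origin: centre of its underside.
- bur_stand: Bystander: round blue stand with thin upright burs, 60 mm diameter, 45 mm tall, loose. Origin: centre of its underside.
- cassette: Bystander: open steel cassette with hand instruments lying in it, 180 (x) x 100 (y) x 30 mm, loose. Origin: centre of its underside.
Mind the look-alikes: they are no part of the job. Leave any blue or pink look-alike of the cover alone.

How it is judged:
On the way:
1. the cover is lifted clear of the tray (height (world z) of cover above 0.05 m and contact force between cover and tray below 0.1 N and contact force between the fingers and cover above 1 N), for 0.2 s.
At the end, for the whole second after the job is handed in: The cover is held by the fingers and still (under 20 mm/s), level within 0.08 rad, each of its three holes within 4 mm horizontally of its threaded hole, its underside 6 to 38 mm above the box's rim at every hole, touching neither box, tray nor any bystander (horizontal distance between hole0 and thread0 below 0.004 m and horizontal distance between hole1 and thread1 below 0.004 m and horizontal distance between hole2 and thread2 below 0.004 m and z of hole0 in the frame of supply_box between 0.076 and 0.108 m and z of hole1 in the frame of supply_box between 0.076 and 0.108 m and z of hole2 in the frame of supply_box between 0.076 and 0.108 m and angle between cover's own z axis and vertical below 0.08 rad and linear speed of cover below 0.02 m/s and angular speed of cover below 0.2 rad/s and contact force between the fingers and cover above 1 N and contact force between cover and supply_box below 0.1 N and contact force between cover and tray below 0.1 N and contact force between cover and bottle below 0.1 N and contact force between cover and bur_stand below 0.1 N and contact force between cover and cassette below 0.1 N); the arm keeps its last pose, push and grip.
It fails at once if the cover touches the supply box (contact force between cover and supply_box above 0.5 N).
It fails at once if the little bottle is pushed away or knocked over (distance of bottle from where it was at the start of the episode above 0.02 m or angle between bottle's own z axis and vertical above 0.3 rad).
It fails at once if the bur stand is pushed away or knocked over (distance of bur_stand from where it was at the start of the episode above 0.02 m or angle between bur_stand's own z axis and vertical above 0.3 rad).
It fails at once if the instrument cassette is pushed away or knocked over (distance of cassette from where it was at the start of the episode above 0.02 m or angle between cassette's own z axis and vertical above 0.3 rad).
It also fails if it takes over 42 s, if anything falls off the work surface, if the arm or the gripper's body presses on something with over 40 N, if the wrist force passes 120 N, or if a joint passes its speed limit or range.

ROBOT

A 6-joint arm with a two-finger parallel gripper is mounted at the origin on the work surface. World frame = base frame: x ahead of the robot, y to its left, z up, the work surface at z = 0. Lengths are in m, angles in rad, forces in N, time in s.
With the tool pointing down it reaches from about 0.35 to 0.875 m from the base axis. Payload 4.2 kg.
Tool frame: the origin (TCP) lies midway between the tips of the shut fingers; the grasp point (between the pads) lies 19 mm behind it; z points along the fingers, y is the line along which they close (so a half turn about z gives the same grasp; the last joint's range is limited). The gripper opens to 87 mm and grips with 3 to 60 N. Pads are 19 mm wide; open, the fingers measure 117 mm over their backs; the gripper's body (75 mm by 190 mm) begins 51 mm behind the grasp point.
Start: joints at [1.423, 0.385, 0.008, 0, -1.194, -0.259], TCP at [0.247, 0.574, 0.223] pointing down, gripper open.
Joint ranges: [-3.14, 3.14], [-1.21, 2.06], [-1.07, 1.41], [-3.16, 2.05], [-2.99, -0.16], [-3.1, 3.1]. Speed limits (rad/s): [2.79, 2.79, 3.14, 3.14, 3.14, 3.14].

INTERFACE

Orientations are given as [roll, pitch, yaw] about the fixed x, y, z axes, in that order (R = Rz(yaw) Ry(pitch) Rx(roll)).
In Python, from workcell import r, viewer, finish_job gives the robot as it stands.
- The arm moves only by the tool step_arm, never from a script. Its argument "increments" is a list of rows, each an object with "grip": the opening in per cent of the stroke, from 0 (shut) to 100 (fully open); "travel": the shift along the tool's x, y, z in mm, a list of three; "roll": the turn about the tool's z in degrees. A call has 1 to 12 rows; each row is the pose to reach, as a shift and turn from the pose commanded when the call began, along the tool's axes at that moment; what a row does not reach only later rows make up. A row lasts 1/10 s, in which the tool goes at most 50 mm and 8.59 degrees, less where a joint would pass 70% of its speed; a pose out of reach is approached as far as the arm can. A call with a gripper value outside its range is refused whole. The fingers move at their own pace and stop on an object; "force" is the grip in N (left out, the last holds). Time passes only in rows, so rows that repeat a pose let the fingers close. It gives the time, the measured TCP pose, the force, the opening and the grip force at its end, in the units of the state.
- r.read_state(): the state, without advancing time (a new reading comes with each control period).
- viewer.get_image(name): name is "scene" or "top" or "wrist"; returns a dict with "image" (400x640x3 uint8, blue, green, red), "mtx" (3x3 intrinsics, pixels), "world_to_cam" (4x4, takes a point from world to camera coordinates). Camera axes: x right, y down, z forward; pixel columns grow to the right and rows downward; lengths in m; the calibration is good to about 2 mm. A picture is of the moment at which its call begins. There is no depth.
- finish_job(): hands the job in; it is judged then, once.
The state is a dict: "time": time; "q": joint angles; "joint_vel": joint speeds; "joint_torque": joint torques, N m; "position": TCP position; "tcp_rot": TCP orientation; "wrist_force": force on the tool from outside, world axes, zero at the start; "torque": the same for the moment, N m; "grip_width": finger opening in m; "grasp_force": force on a finger pad.
Only numpy, scipy, OpenCV 4.12 (cv2) and the standard library are available. Lean on these libraries where they do the work, as an engineer would, in place of code of your own. Each camera call takes 0.05 s, during which the arm holds its last target. There are 200 camera calls.

## Working session

There is one attempt and no reset: what is moved stays moved. The work goes in short steps, Python scripts to look and compute and a tool call to move; the robot and the scene stay as the last step left them, time stands still between calls to the robot, and variables do not carry over. Pictures are saved under pics/ and viewed, at most 10 in all, crops included, and the job is handed in when it is done.

Besides the shell and the picture viewer there is one more tool, called by a JSON object that holds its "op" and its "data". step_arm: Moves the arm, as the interface text tells. Its arguments: {"type":"object","properties":{"increments":{"type":"array"},"force":{"type":"number"}},"required":["increments"]}

```bash
mkdir -p pics; python3 - <<'E'
from workcell import r, viewer
import cv2, pickle
d={n:viewer.get_image(n) for n in("scene","top")}
pickle.dump(d,open('a.pkl','wb'))
for n in d: cv2.imwrite(f'pics/{n}0.png',d[n]['image'])
s=r.read_state();print(s['time'],s['position'],s['tcp_rot'],s['grip_width'])
E
```

```text
0.1 [0.24706919 0.57351298 0.22158808] [ 3.13966832e+00 -9.33847168e-05 -4.06966309e-01] 0.08705018845607791
```

View pics/top0.png

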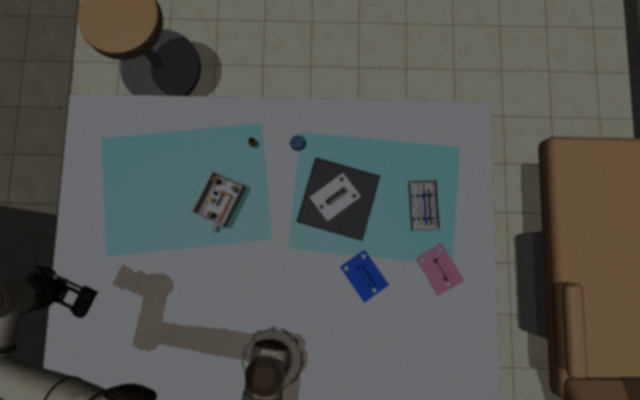

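View pics/scene0.png

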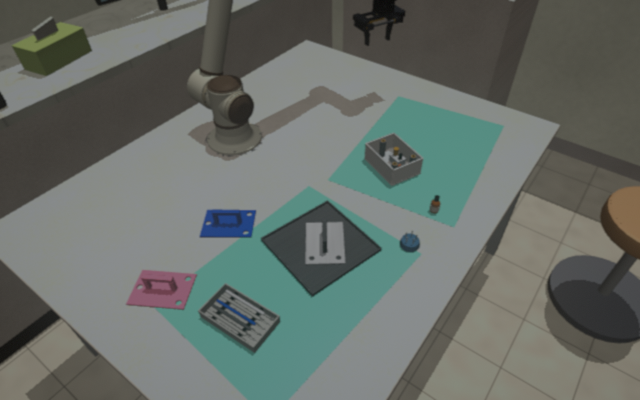

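The top view shows the tray around (338,199) with the bare cover at (335,197). The box is at (219,201) with its hose union at the lower left, about (217,229). The bottle is at (252,143), the bur stand at (298,143) and the cassette at (424,205). The scene view agrees.

```bash
cat > h.py <<'E'
import numpy as np, cv2
def ray(d,uv,z):
    """pixels -> world points on plane z"""
    uv=np.atleast_2d(np.float64(uv)); M=d['world_to_cam']; R,t=M[:3,:3],M[:3,3]
    c=-R.T@t; v=np.c_[uv,np.ones(len(uv))]@np.linalg.inv(d['mtx']).T@R
    return c+v*((z-c[2])/v[:,2])[:,None]
def proj(d,P):
    P=np.atleast_2d(P); M=d['world_to_cam']; p=(P@M[:3,:3].T+M[:3,3])@d['mtx'].T
    return p[:,:2]/p[:,2:]
E
python3 - <<'E'
from h import *; import pickle
d=pickle.load(open('a.pkl','rb'))['top']; im=d['image']
np.set_printoptions(precision=4,suppress=True)
print(d['mtx'],d['world_to_cam'])
hsv=cv2.cvtColor(im,cv2.COLOR_BGR2HSV)
m=np.zeros(im.shape[:2],np.uint8); m[160:235,298:380]=255
m&=cv2.inRange(hsv,(0,0,90),(180,60,255))
cs,_=cv2.findContours(m,cv2.RETR_EXTERNAL,cv2.CHAIN_APPROX_NONE)
for c in cs:
    if cv2.contourArea(c)<300: continue
    rc=cv2.minAreaRect(c); b=cv2.boxPoints(rc); print(rc, ray(d,b,.009)[:,:2], ray(d,rc[0],.009))
for n,p,z in(('box',(219,201),.07),('bottle',(252,143),.03),('bur',(298,143),.03),('cass',(424,205),.03),('hose',(217,229),.04)): print(n,ray(d,p,z)[0])
a=im[165:240,185:255]; b=im[155:245,293:385]
cv2.imwrite('pics/c.png',np.hstack([cv2.resize(x,(400,400),interpolation=cv2.INTER_CUBIC) for x in(a,b)])*1)
E
```

```text
[[419.1418   0.     320.2051]
 [  0.     419.1418 203.9026]
 [  0.       0.       1.    ]] [[ 0.0203 -0.9998  0.0071 -0.1705]
 [-0.9917 -0.021  -0.1266  0.5432]
 [ 0.1267 -0.0044 -0.9919  1.4701]
 [ 0.      0.      0.      1.    ]]
((334.65997314453125, 196.3799591064453), (28.999996185302734, 40.59999465942383), 53.13010025024414) [[ 0.5747 -0.1204]
 [ 0.6681 -0.2381]
 [ 0.5829 -0.3031]
 [ 0.4909 -0.1856]] [[ 0.5788 -0.2117  0.009 ]]
box [0.5449 0.1958 0.07  ]
bottle [0.7671 0.0954 0.03  ]
bur [ 0.7708 -0.0731  0.03  ]
cass [ 0.5512 -0.5338  0.03  ]
hose [0.4485 0.2049 0.04  ]
```

View pics/c.png

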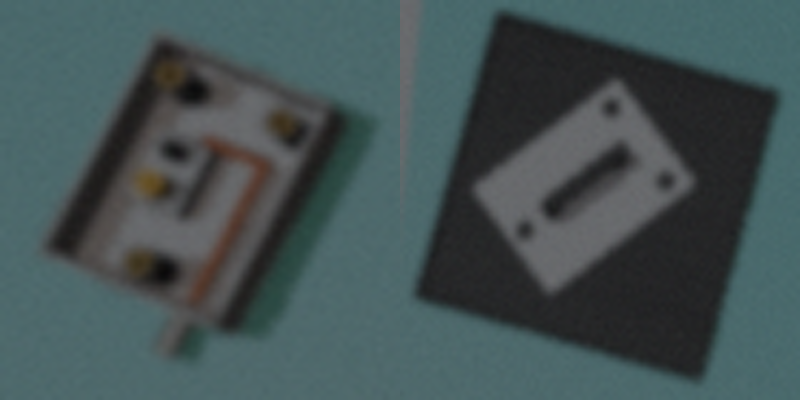

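The crop shows the threads at crop pixels (170,72), (285,122) and (138,262). The fourth brass spot at (150,182) is a decoy. The cover's pair of holes is at the upper right, (610,108) and (665,180), with the single one at (525,230). That gives a cover yaw of about -52° and a box yaw of about -27°. I'll look at the box first with the wrist camera.

{"op": "step_arm", "data": {"increments": [{"grip": 100, "travel": [45, 25, -50], "roll": 0}, {"grip": 100, "travel": [423, 229, -50], "roll": 0}, {"grip": 100, "travel": [423, 229, -50], "roll": 0}, {"grip": 100, "travel": [423, 229, -50], "roll": 0}, {"grip": 100, "travel": [423, 229, -50], "roll": 0}, {"grip": 100, "travel": [423, 229, -50], "roll": 0}, {"grip": 100, "travel": [423, 229, -50], "roll": 0}, {"grip": 100, "travel": [423, 229, -50], "roll": 0}, {"grip": 100, "travel": [423, 229, -50], "roll": 0}, {"grip": 100, "travel": [423, 229, -50], "roll": 0}, {"grip": 100, "travel": [423, 229, -50], "roll": 0}, {"grip": 100, "travel": [423, 229, -50], "roll": 0}]}}

```text
time: 1.3
position: [0.5453, 0.1952, 0.2718]
tcp_rot: [3.141, 0.001, -0.409]
wrist_force: [-0.5, -0.3, -0.2]
grip_width: 0.087
grasp_force: 0.0
```

{"op": "step_arm", "data": {"increments": [{"grip": 100, "travel": [0, 0, 0], "roll": 0}, {"grip": 100, "travel": [0, 0, 0], "roll": 0}, {"grip": 100, "travel": [0, 0, 0], "roll": 0}, {"grip": 100, "travel": [0, 0, 0], "roll": 0}]}}

```text
time: 1.7
position: [0.5447, 0.1972, 0.2727]
tcp_rot: [-3.141, -0.0, -0.405]
wrist_force: [0.2, 0.5, 0.2]
grip_width: 0.0869
grasp_force: 0.0
```

```bash
python3 - <<'E'
from workcell import r, viewer
import cv2, pickle
from h import *
np.set_printoptions(precision=4,suppress=True)
d=viewer.get_image('wrist'); pickle.dump(d,open('box.pkl','wb'))
cv2.imwrite('pics/w1.png',d['image'])
s=r.read_state();print(s['time'],s['position'],s['tcp_rot'],s['q'],d['mtx'])
M=d['world_to_cam'];print(-M[:3,:3].T@M[:3,3]); print(proj(d,[.545,.196,.07]))
E
```

```text
1.75 [0.5448 0.197  0.2727] [-3.1414 -0.0001 -0.4055] [ 0.6264  0.276  -0.0249 -0.     -1.2698  0.5388] [[304.5869   0.     321.475 ]
 [  0.     304.5869 197.3389]
 [  0.       0.       1.    ]]
[0.6226 0.1631 0.4356]
[[321.87   171.4546]]
```

View pics/w1.png

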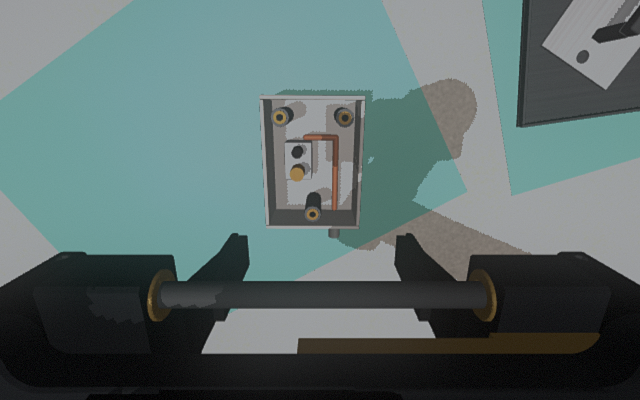

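The wrist view shows the box with brass inserts at about (282,117) for thread0, (344,117) for thread1 and (312,213) for thread2. The decoy knob is at (297,172). The hose union at (333,232) confirms the -x end. Next I'll measure these to sub-pixel level.

```bash
cat >> h.py <<'E'
def fit(src,dst):
    """rigid 2D fit: dst = R(yaw) src + t -> yaw, t, residual"""
    a,b=src.mean(0),dst.mean(0); H=(src-a).T@(dst-b)
    y=np.arctan2(H[0,1]-H[1,0],H[0,0]+H[1,1]); R=np.array([[np.cos(y),-np.sin(y)],[np.sin(y),np.cos(y)]])
    t=b-R@a; return y,t,(src@R.T+t-dst)
L=np.array([[58,38],[58,-38],[-62,0]])/1e3
E
python3 - <<'E'
from h import *; import pickle
np.set_printoptions(precision=4,suppress=True)
d=pickle.load(open('box.pkl','rb')); im=d['image']; hsv=cv2.cvtColor(im,cv2.COLOR_BGR2HSV)
m=cv2.inRange(hsv,(12,90,50),(35,255,255)); P=[]
for u,v in((282,117),(344,117),(312,213)):
    w=np.zeros_like(m); cv2.circle(w,(u,v),11,255,-1); k=cv2.findNonZero(m&w)
    c,rad=cv2.minEnclosingCircle(k); e=cv2.fitEllipse(cv2.convexHull(k)); print(len(k),c,rad,e); P.append(e[0])
W=ray(d,P,.07)[:,:2]; print(W); print([np.linalg.norm(W[i]-W[(i+1)%3]) for i in range(3)])
y,t,res=fit(L,W); print('box yaw',np.degrees(y),t,res*1e3)
E
```

```text
88 (279.2826232910156, 117.15217590332031) 6.387470722198486 ((279.1939697265625, 117.09367370605469), (11.929719924926758, 12.538958549499512), 134.55177307128906)
77 (344.6176452636719, 117.38235473632812) 6.197680473327637 ((344.5375061035156, 117.46250915527344), (12.042695999145508, 12.235005378723145), 45.0)
76 (312.1329040527344, 213.80380249023438) 5.617016315460205 ((312.0664367675781, 213.9106903076172), (10.792695999145508, 11.112238883972168), 75.91381072998047)
[[0.624  0.2161]
 [0.5936 0.1465]
 [0.4988 0.2295]]
[np.float64(0.07596157096814656), np.float64(0.12605312470630545), np.float64(0.12590029960492843)]
box yaw -23.662391303831217 [0.5556 0.2046] [[ 0.0369  0.0262]
 [-0.0914  0.0403]
 [ 0.0545 -0.0665]]
```

The thread spacing comes out at 76.0, 126.05 and 125.9 mm against 76, 125.9 and 125.9 from the drawing. The box is therefore at (0.5556, 0.2046) with yaw -23.66°. Now to the cover.

{"op": "step_arm", "data": {"increments": [{"grip": 100, "travel": [20, 38, 0], "roll": 8}, {"grip": 100, "travel": [192, 362, 50], "roll": 28}, {"grip": 100, "travel": [192, 362, 50], "roll": 28}, {"grip": 100, "travel": [192, 362, 50], "roll": 28}, {"grip": 100, "travel": [192, 362, 50], "roll": 28}, {"grip": 100, "travel": [192, 362, 50], "roll": 28}, {"grip": 100, "travel": [192, 362, 50], "roll": 28}, {"grip": 100, "travel": [192, 362, 50], "roll": 28}, {"grip": 100, "travel": [192, 362, 50], "roll": 28}, {"grip": 100, "travel": [192, 362, 50], "roll": 28}, {"grip": 100, "travel": [192, 362, 50], "roll": 28}, {"grip": 100, "travel": [192, 362, 50], "roll": 28}]}}

```text
time: 2.95
position: [0.5784, -0.211, 0.223]
tcp_rot: [-3.141, -0.0, -0.894]
wrist_force: [-0.0, -0.6, -0.5]
grip_width: 0.0871
grasp_force: 0.0
```

{"op": "step_arm", "data": {"increments": [{"grip": 100, "travel": [0, 0, 0], "roll": 0}, {"grip": 100, "travel": [0, 0, 0], "roll": 0}, {"grip": 100, "travel": [0, 0, 0], "roll": 0}, {"grip": 100, "travel": [0, 0, 0], "roll": 0}]}}

```text
time: 3.35
position: [0.5783, -0.2117, 0.2227]
tcp_rot: [-3.141, -0.0, -0.895]
wrist_force: [0.4, -0.1, -0.1]
grip_width: 0.0872
grasp_force: 0.0
```

```bash
python3 - <<'E'
from workcell import r, viewer
import cv2, pickle
from h import *
np.set_printoptions(precision=4,suppress=True)
d=viewer.get_image('wrist'); pickle.dump(d,open('cov.pkl','wb'))
cv2.imwrite('pics/w2.png',d['image'])
s=r.read_state();print(s['time'],s['position'],s['tcp_rot'],s['q'])
E
```

```text
3.4 [ 0.5783 -0.2118  0.2227] [-3.1415 -0.0001 -0.895 ] [-0.0886  0.369  -0.0158  0.     -1.1858  0.7644]
```

View pics/w2.png

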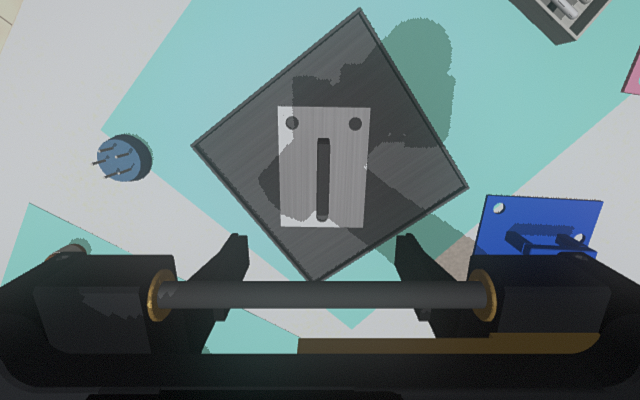

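The cover lies in the tray with its hole pair at (292,123) and (355,124). The plate's corners are at roughly (278,107), (370,107), (364,227) and (280,226). The handle bar at (322,180) hides the single hole. I'll use the two holes and the plate outline.

```bash
python3 - <<'E'
from h import *; import pickle
np.set_printoptions(precision=4,suppress=True)
d=pickle.load(open('cov.pkl','rb')); g=cv2.cvtColor(d['image'],cv2.COLOR_BGR2GRAY)
P=[]
for u,v in((292,123),(355,124)):
    w=np.zeros_like(g); cv2.circle(w,(u,v),12,255,-1)
    k=cv2.findNonZero(((g<95)*255).astype(np.uint8)&w); e=cv2.fitEllipse(cv2.convexHull(k)); print(len(k),e); P.append(e[0])
W=ray(d,P,.009)[:,:2]; v=W[0]-W[1]; print(W,np.linalg.norm(v)); 
yaw=np.arctan2(v[1],v[0])-np.pi/2; ex=np.array([np.cos(yaw),np.sin(yaw)]); print('holes yaw',np.degrees(yaw),W.mean(0)-.058*ex)
m=np.zeros_like(g); m[95:240,268:380]=255; m&=cv2.inRange(g,100,255)
c=max(cv2.findContours(m,cv2.RETR_EXTERNAL,cv2.CHAIN_APPROX_NONE)[0],key=cv2.contourArea)
X=(ray(d,c[:,0,:],.009)[:,:2]*1e3).astype(np.float32); rc=cv2.minAreaRect(X); print('rect',rc)
# handle bar top at z .061
m=np.zeros_like(g); m[132:226,310:334]=255; m&=cv2.inRange(g,0,75)
c=max(cv2.findContours(m,cv2.RETR_EXTERNAL,cv2.CHAIN_APPROX_NONE)[0],key=cv2.contourArea)
X=(ray(d,c[:,0,:],.061)[:,:2]*1e3).astype(np.float32); print('bar',cv2.minAreaRect(X),cv2.boundingRect(c))
E
```

```text
94 ((291.9656066894531, 122.4133529663086), (12.225323677062988, 12.345846176147461), 136.7622528076172)
132 ((354.8489990234375, 123.48407745361328), (12.559540748596191, 12.792109489440918), 4.540608882904053)
[[ 0.6426 -0.2355]
 [ 0.5827 -0.2819]] 0.07574673345801908
holes yaw -52.25572652857566 [ 0.5772 -0.2128]
rect ((577.4099731445312, -212.68814086914062), (111.38702392578125, 156.35508728027344), 37.983062744140625)
bar ((579.164306640625, -215.67489624023438), (12.965341567993164, 85.67658996582031), 38.434383392333984) (317, 138, 13, 77)
```

The two estimates agree: centre (0.5773, -0.2128), yaw -52.1°, with a hole spacing of 75.7 mm (76 expected). The correction is x 0, y +1.4 mm and roll +0.8°, then 188 mm down so that the pads sit at bar height.

{"op": "step_arm", "data": {"increments": [{"grip": 100, "travel": [0, 1.4, 30], "roll": 0.8}, {"grip": 100, "travel": [0, 1.4, 75], "roll": 0.8}, {"grip": 100, "travel": [0, 1.4, 115], "roll": 0.8}, {"grip": 100, "travel": [0, 1.4, 150], "roll": 0.8}, {"grip": 100, "travel": [0, 1.4, 175], "roll": 0.8}, {"grip": 100, "travel": [0, 1.4, 188], "roll": 0.8}, {"grip": 100, "travel": [0, 1.4, 188], "roll": 0.8}, {"grip": 100, "travel": [0, 1.4, 188], "roll": 0.8}]}}

```text
time: 4.2
position: [0.5782, -0.2132, 0.0356]
tcp_rot: [-3.141, -0.002, -0.909]
wrist_force: [0.3, -0.4, 0.1]
grip_width: 0.0868
grasp_force: 0.0
```

{"op": "step_arm", "data": {"increments": [{"grip": 0, "travel": [0, 0, 0], "roll": 0}, {"grip": 0, "travel": [0, 0, 0], "roll": 0}, {"grip": 0, "travel": [0, 0, 0], "roll": 0}, {"grip": 0, "travel": [0, 0, 0], "roll": 0}, {"grip": 0, "travel": [0, 0, 0], "roll": 0}, {"grip": 0, "travel": [0, 0, 0], "roll": 0}, {"grip": 0, "travel": [0, 0, 0], "roll": 0}, {"grip": 0, "travel": [0, 0, 0], "roll": 0}, {"grip": 0, "travel": [0, 0, 0], "roll": 0}, {"grip": 0, "travel": [0, 0, 0], "roll": 0}, {"grip": 0, "travel": [0, 0, 0], "roll": 0}, {"grip": 0, "travel": [0, 0, 0], "roll": 0}], "force": 45}}

```text
time: 5.4
position: [0.5773, -0.213, 0.0345]
tcp_rot: [-3.141, -0.0, -0.909]
wrist_force: [-0.1, -0.8, 0.2]
grip_width: 0.0134
grasp_force: 45.0
```

The handle is gripped: 13.4 mm opening at 45 N. Lifting gently.

{"op": "step_arm", "data": {"increments": [{"grip": 0, "travel": [0, 0, -5], "roll": 0}, {"grip": 0, "travel": [0, 0, -15], "roll": 0}, {"grip": 0, "travel": [0, 0, -30], "roll": 0}, {"grip": 0, "travel": [0, 0, -50], "roll": 0}, {"grip": 0, "travel": [0, 0, -75], "roll": 0}, {"grip": 0, "travel": [0, 0, -105], "roll": 0}, {"grip": 0, "travel": [0, 0, -135], "roll": 0}, {"grip": 0, "travel": [0, 0, -155], "roll": 0}, {"grip": 0, "travel": [0, 0, -165], "roll": 0}, {"grip": 0, "travel": [0, 0, -165], "roll": 0}, {"grip": 0, "travel": [0, 0, -165], "roll": 0}, {"grip": 0, "travel": [0, 0, -165], "roll": 0}]}}

```text
time: 6.6
position: [0.5761, -0.2127, 0.1977]
tcp_rot: [3.139, 0.003, -0.91]
wrist_force: [0.7, -0.3, -3.3]
grip_width: 0.0132
grasp_force: 45.0
```

```bash
python3 - <<'E'
from workcell import r, viewer
import cv2, pickle
from h import *
np.set_printoptions(precision=4,suppress=True)
d=viewer.get_image('wrist'); pickle.dump(d,open('held.pkl','wb'))
cv2.imwrite('pics/w3.png',d['image'])
s=r.read_state();print(s['time'],s['position'],s['tcp_rot'],s['grip_width'],s['grasp_force'],s['wrist_force'],s['torque'])
E
```

```text
6.65 [ 0.5763 -0.2128  0.1978] [ 3.1394  0.0025 -0.9096] 0.0135689353276495 44.99885123223066 [ 0.2069 -0.1098 -2.4934] [ 0.0411 -0.0103  0.0029]
```

View pics/w3.png

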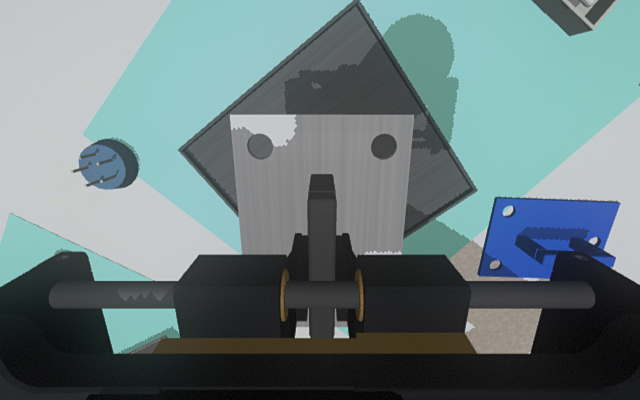

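The plate is held with its hole pair at (260,146) and (384,147), front edge about row 114 and level. Now I'll measure its position relative to the tool and work out the transfer.

```bash
cat > held.py <<'E'
from h import *; import sys,pickle
np.set_printoptions(precision=4,suppress=True)
def measure(d,pix,pos,yaw,thr):
    g=cv2.cvtColor(d['image'],cv2.COLOR_BGR2GRAY); P=[]
    for u,v in pix:
        w=np.zeros_like(g); cv2.circle(w,(u,v),16,255,-1)
        k=cv2.findNonZero(((g<thr)*255).astype(np.uint8)&w); e=cv2.fitEllipse(cv2.convexHull(k)); print(len(k),e); P.append(e[0])
    W=ray(d,P,pos[2]-.0305+.005)[:,:2]; v=W[0]-W[1]; py=np.arctan2(v[1],v[0])-np.pi/2
    ex=np.array([np.cos(py),np.sin(py)]); c=W.mean(0)-.058*ex
    print('spacing',np.linalg.norm(v),'plate yaw',np.degrees(py),'c',c)
    T=np.array([[np.cos(yaw),np.sin(yaw)],[np.sin(yaw),-np.cos(yaw)]])  # cols tool x,y
    print('c in tool',T.T@(c-pos[:2]))
    # wanted: plate yaw -> box yaw, c -> box
    dy=np.radians(-23.662)-py; R=np.array([[np.cos(dy),-np.sin(dy)],[np.sin(dy),np.cos(dy)]])
    tcp=np.array([.5556,.2046])-R@(c-pos[:2]); print('target tcp',tcp,'roll',-np.degrees(dy),'travel xy mm',T.T@(tcp-pos[:2])*1e3)
E
python3 - <<'E'
from held import *
d=pickle.load(open('held.pkl','rb')); measure(d,[(260,146),(384,147)],np.array([.5763,-.2128,.1978]),-.9096,125)
E
```

```text
530 ((259.463623046875, 146.31478881835938), (24.369674682617188, 27.00397300720215), 131.98330688476562)
547 ((383.39886474609375, 146.22604370117188), (25.218103408813477, 27.10167121887207), 41.82509994506836)
spacing 0.07631247822142609 plate yaw -52.1382076572877 c [ 0.5756 -0.2127]
c in tool [-0.0005  0.0005]
target tcp [0.5563 0.2049] roll -28.476207657287706 travel xy mm [-341.9522 -240.6475]
```

{"op": "step_arm", "data": {"increments": [{"grip": 0, "travel": [-10, -7, 0], "roll": -1}, {"grip": 0, "travel": [-31, -22, 0], "roll": -3}, {"grip": 0, "travel": [-62, -43, 0], "roll": -5}, {"grip": 0, "travel": [-96, -67, 0], "roll": -8}, {"grip": 0, "travel": [-130, -92, 0], "roll": -11}, {"grip": 0, "travel": [-164, -116, 0], "roll": -14}, {"grip": 0, "travel": [-198, -140, 0], "roll": -17}, {"grip": 0, "travel": [-233, -164, 0], "roll": -20}, {"grip": 0, "travel": [-267, -188, 0], "roll": -23}, {"grip": 0, "travel": [-298, -210, 0], "roll": -25}, {"grip": 0, "travel": [-325, -229, 0], "roll": -27}, {"grip": 0, "travel": [-342, -240.6, 0], "roll": -28.5}]}}

```text
time: 7.85
position: [0.5561, 0.2077, 0.1989]
tcp_rot: [3.141, 0.001, -0.408]
wrist_force: [0.7, -0.4, -3.3]
grip_width: 0.0134
grasp_force: 45.0
```

{"op": "step_arm", "data": {"increments": [{"grip": 0, "travel": [0, 0, 0], "roll": 0}, {"grip": 0, "travel": [0, 0, 0], "roll": 0}, {"grip": 0, "travel": [0, 0, 0], "roll": 0}, {"grip": 0, "travel": [0, 0, 8], "roll": 0}, {"grip": 0, "travel": [0, 0, 20], "roll": 0}, {"grip": 0, "travel": [0, 0, 32], "roll": 0}, {"grip": 0, "travel": [0, 0, 44], "roll": 0}, {"grip": 0, "travel": [0, 0, 54], "roll": 0}, {"grip": 0, "travel": [0, 0, 60], "roll": 0}, {"grip": 0, "travel": [0, 0, 60], "roll": 0}, {"grip": 0, "travel": [0, 0, 60], "roll": 0}, {"grip": 0, "travel": [0, 0, 60], "roll": 0}]}}

```text
time: 9.05
position: [0.5574, 0.205, 0.1402]
tcp_rot: [-3.14, -0.001, -0.412]
wrist_force: [0.3, 0.1, -3.0]
grip_width: 0.0132
grasp_force: 45.0
```

```bash
python3 - <<'E'
from workcell import r, viewer
from held import *
d=viewer.get_image('wrist'); pickle.dump(d,open('held2.pkl','wb'))
cv2.imwrite('pics/w4.png',cv2.resize(d['image'][80:260,160:480],(800,450),interpolation=cv2.INTER_CUBIC))
s=r.read_state();print(s['time'],s['position'],s['tcp_rot'],s['grip_width'],s['grasp_force'],s['wrist_force'])
E
```

```text
9.1 [0.5574 0.205  0.1403] [-3.1404 -0.0009 -0.4119] 0.013516079626094309 44.998986572027206 [-0.4361 -0.0837 -2.7178]
```

View pics/w4.png

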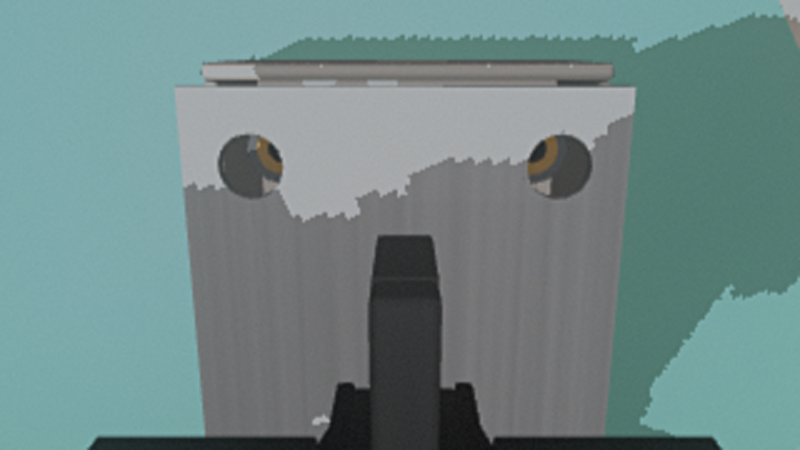

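The brass inserts show through both holes, at crop pixels (268,152) and (543,152). They sit inward of the hole centres at (250,166) and (560,166), as expected from parallax. I'll compute the remaining error.

```bash
python3 - <<'E'
from held import *
d=pickle.load(open('held2.pkl','rb')); im=d['image']
pos=np.array([.5574,.2050,.1403]); 
# hole outline: in lit aluminium: use dark-or-coloured mask
hsv=cv2.cvtColor(im,cv2.COLOR_BGR2HSV); g=cv2.cvtColor(im,cv2.COLOR_BGR2GRAY)
m=((g<100)|(hsv[...,1]>70)).astype(np.uint8)*255; d2=dict(d,image=cv2.merge([255-m]*3))
measure(d2,[(260,146),(384,146)],pos,-.4119,128)
print(proj(d,np.c_[.5556,.2046,.07]), 'expected thread px')
R=lambda y:np.array([[np.cos(y),-np.sin(y)],[np.sin(y),np.cos(y)]])
T=(L@R(np.radians(-23.662)).T)+[.5556,.2046]; print(proj(d,np.c_[T,np.full(3,.07)]))
for u,v in((260,146),(384,146)):
    w=np.zeros_like(g); cv2.circle(w,(u,v),12,255,-1)
    b=cv2.inRange(hsv,(10,90,40),(35,255,255))&w; k=cv2.findNonZero(b)[:,0]; print(len(k),k.min(0),k.max(0))
E
```

```text
465 ((259.65948486328125, 146.30731201171875), (24.467126846313477, 26.170259475708008), 135.02816772460938)
491 ((383.4620666503906, 146.28370666503906), (24.791101455688477, 26.466190338134766), 45.42414474487305)
spacing 0.07632592824012899 plate yaw -23.614835518208082 c [0.5567 0.2047]
c in tool [-0.0005  0.0005]
target tcp [0.5563 0.2049] roll 0.04716448179191598 travel xy mm [-0.9901  0.5642]
[[322.3087 210.8501]] expected thread px
[[272.2552 138.9529]
 [372.5773 139.0144]
 [322.2167 277.1438]]
60 [263 135] [272 148]
70 [372 135] [382 148]
```

The visible brass edges match the predicted thread positions to within a pixel. The correction is x -1.0 mm and y +0.6 mm, then 18 mm down, which leaves the underside about 22 mm above the rim.

{"op": "step_arm", "data": {"increments": [{"grip": 0, "travel": [-1, 0.6, 4], "roll": 0}, {"grip": 0, "travel": [-1, 0.6, 9], "roll": 0}, {"grip": 0, "travel": [-1, 0.6, 14], "roll": 0}, {"grip": 0, "travel": [-1, 0.6, 18], "roll": 0}, {"grip": 0, "travel": [-1, 0.6, 18], "roll": 0}, {"grip": 0, "travel": [-1, 0.6, 18], "roll": 0}, {"grip": 0, "travel": [-1, 0.6, 18], "roll": 0}, {"grip": 0, "travel": [-1, 0.6, 18], "roll": 0}, {"grip": 0, "travel": [-1, 0.6, 18], "roll": 0}, {"grip": 0, "travel": [-1, 0.6, 18], "roll": 0}]}}

```text
time: 10.1
position: [0.5559, 0.2045, 0.1217]
tcp_rot: [-3.141, -0.0, -0.412]
wrist_force: [0.3, -0.6, -2.7]
grip_width: 0.0134
grasp_force: 45.0
```

```bash
python3 - <<'E'
from workcell import r, viewer
from held import *
t=viewer.get_image('top'); s=r.read_state(); d=viewer.get_image('wrist')
print(s['time'],s['position'],s['tcp_rot'],s['joint_vel'],s['wrist_force'],s['torque'])
im=d['image'];hsv=cv2.cvtColor(im,cv2.COLOR_BGR2HSV); g=cv2.cvtColor(im,cv2.COLOR_BGR2GRAY)
m=((g<100)|(hsv[...,1]>70)).astype(np.uint8)*255
measure(dict(d,image=cv2.merge([255-m]*3)),[(260,146),(384,146)],s['position'],s['tcp_rot'][2],128)
a=cv2.resize(t['image'][160:240,180:260],(400,400),interpolation=cv2.INTER_CUBIC)
b=cv2.resize(im[110:190,240:400],(400,200),interpolation=cv2.INTER_CUBIC)
cv2.imwrite('pics/f.png',np.hstack([a,np.vstack([b,b*0])]))
E
```

```text
10.15 [0.5558 0.2045 0.1216] [-3.1415 -0.0001 -0.412 ] [-0.0013 -0.0006  0.0006 -0.001   0.0001 -0.0003] [-0.0383  0.5682 -2.1793] [-0.0287 -0.0039 -0.0258]
490 ((259.61126708984375, 146.23117065429688), (24.494407653808594, 26.227296829223633), 143.14439392089844)
498 ((383.48651123046875, 146.38816833496094), (24.438751220703125, 26.613632202148438), 49.16051483154297)
spacing 0.07638987488917832 plate yaw -23.719259321567677 c [0.5551 0.2044]
c in tool [-0.0006  0.0004]
target tcp [0.5563 0.2048] roll -0.057259321567676026 travel xy mm [ 0.3313 -0.4021]
```

View pics/f.png

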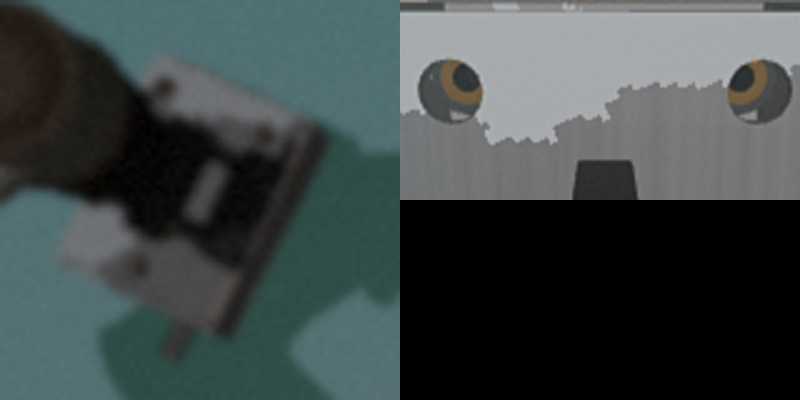

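The final view shows brass through all the holes, with symmetric parallax. The horizontal error is about 0.5 mm, the plate is about 21 mm above the rim, and the arm is still.

```bash
python3 -c "
from workcell import finish_job
print(finish_job())"
```

```text
the job is handed in; nothing more can be done
None
```

I handed the job in with the cover gripped and still, about 21 mm above the box rim, its holes within about 0.5 mm of the threads by my measurement; no verdict came back.

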